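Load the media bottles into the carrier

ROBOT

A 6-joint arm with a two-finger parallel gripper is mounted at the origin on the work surface. World frame = base frame: x ahead of the robot, y to its left, z up, the work surface at z = 0. Lengths are in mm, angles in rad, forces in N, time in s.
With the tool pointing down it reaches from about 325 to 900 mm from the base axis. Payload 3.5 kg.
Tool frame: the origin (TCP) lies midway between the tips of the shut fingers; the grasp point (between the pads) lies 19 mm behind it; z points along the fingers, y is the line along which they close (so a half turn about z gives the same grasp; the last joint's range is limited). The gripper opens to 85 mm and grips with 20 to 120 N. Pads are 22 mm wide; open, the fingers measure 114 mm over their backs; the gripper's body (76 mm by 85 mm) begins 54 mm behind the grasp point. The pads swing forward as they close: fully open they stand 13 mm farther back than shut.
Start: joints at [-1.226, 0.276, -0.026, 1.268, 0, 1.467], TCP at [270.603, -563.379, 231.313] pointing down, gripper open.
Joint ranges: [-3.12, 3.12], [-0.85, 1.88], [-1.08, 1.24], [-1.95, 2.15], [-1.57, 1.53], [-3.14, 3.14]. Speed limits (rad/s): [2.57, 2.57, 3.14, 3.14, 3.14, 3.14].

INTERFACE

Orientations are given as a unit quaternion [x, y, z, w].
In Python, from cell import ctrl gives the robot as it stands.
- The arm moves only by the tool apply_moves, never from a script. Its arguments are lists of equal length, an entry for each row: "xyz": the shift along the tool's x, y, z in mm, a list of three; "twist": the turn about the tool's z in rad; "fingers": the closure, from 0 (fully open) to 1 (shut). A call has 1 to 5 rows; each row shifts and turns the commanded pose from where the row before left it, along the tool's axes as they then stand; what a row does not reach is not made up. A row lasts 1/10 s, in which the tool goes at most 50 mm and 8.59 degrees, less where a joint would pass 70% of its speed; a pose out of reach is approached as far as the arm can. A call with a gripper value outside its range is refused whole. The fingers move at their own pace and stop on an object; "grip_force" is the grip in N (left out, the last holds). Time passes only in rows, so rows that do not move let the fingers close. It gives the time, the measured TCP pose, the force, the opening and the grip force at its end, in the units of the state.
- ctrl.get_obs(): the state, without advancing time (a new reading comes with each control period).
- ctrl.get_image(name): name is "scene" or "top" or "wrist"; returns a dict with "image" (480x640x3 uint8, red, green, blue), "depth" (480x640 float32, mm along the optical axis (not along the pixel's ray), 0 where there is no reading), "intrinsics" (3x3 intrinsics, pixels), "k1" (the pictures are not rectified: a ray, as slopes to the right and down, at radius r is drawn at 1 + k1 r^2 times it, then the intrinsics apply), "xyz" and "orientation" of the camera in the world. Camera axes: x right, y up, looking along -z (the intrinsics and any distortion apply to the point x, -y, -z); pixel columns grow to the right and rows downward; lengths in mm; the calibration is good to about 2 mm. A picture is of the moment at which its call begins.
- ctrl.finish_job(): hands the job in; it is judged then, once.
The state is a dict: "time": time; "qpos": joint angles; "joint_velocities": joint speeds; "tau": joint torques, N m; "eef_pos": TCP position; "tool_rot": TCP orientation; "ft_force": force on the tool from outside, world axes, zero at the start; "wrist_torque": the same for the moment, N m; "finger_gap": finger opening in mm; "grasp_force": force on a finger pad.
Only numpy, scipy, OpenCV 4.12 (cv2) and the standard library are available. Lean on these libraries where they do the work, as an engineer would, in place of code of your own. Each camera call takes 0.05 s, during which the arm holds its last target. There are 200 camera calls.

TASK

Load the four blue-capped media bottles into the yellow bottle carrier for the cold store, one standing upright in each compartment: first the two tall ones in the back row (the row farther from the robot), and only then the two short ones in the front row. They are full glass bottles, so set each down on the carrier's floor rather than dropping it, and knock none over. Leave the red-capped bottles, the culture dish and the beaker where they stand.

Things in the scene. Friction and masses are not known exactly. Their poses are not given: they have to be found in the camera images.
- tall_a: Upright 250 ml media bottle, blue cap, amber contents. Glass body 70 mm across to 92 mm high, shoulder, neck, then screw cap 53 mm across from 117 to 143 mm (top); 0.4 to 0.6 kg, best lifted by the cap. Origin: centre of underside, z up. It and tall_b are interchangeable: either back compartment will do.
- tall_b: Upright 250 ml media bottle, blue cap, pale straw contents. Glass body 70 mm across to 92 mm high, shoulder, neck, then screw cap 53 mm across from 117 to 143 mm (top); 0.4 to 0.6 kg, best lifted by the cap. Origin: centre of underside, z up. Interchangeable with tall_a.
- short_a: Upright 100 ml media bottle, blue cap, amber contents. Glass body 56 mm across to 56 mm high, shoulder, neck, then screw cap 53 mm across from 79 to 105 mm (top); 0.18 to 0.27 kg, best lifted by the cap. Origin: centre of underside, z up. It and short_b are interchangeable: either front compartment will do.
- short_b: Upright 100 ml media bottle, blue cap, pale straw contents. Glass body 56 mm across to 56 mm high, shoulder, neck, then screw cap 53 mm across from 79 to 105 mm (top); 0.18 to 0.27 kg, best lifted by the cap. Origin: centre of underside, z up. Interchangeable with short_a.
- red_tall: Upright 250 ml media bottle, red cap, amber contents. Glass body 70 mm across to 92 mm high, shoulder, neck, then screw cap 53 mm across from 117 to 143 mm (top); 0.4 to 0.6 kg, best lifted by the cap. Origin: centre of underside, z up. A look-alike that stays on the bench.
- red_short: Upright 100 ml media bottle, red cap, pale straw contents. Glass body 56 mm across to 56 mm high, shoulder, neck, then screw cap 53 mm across from 79 to 105 mm (top); 0.18 to 0.27 kg, best lifted by the cap. Origin: centre of underside, z up. A look-alike that stays on the bench.
- carrier: Fixed yellow carrier, 178 (its x) by 204 mm. Origin: centre of underside; x points from front row to back row, away from the robot within 20 deg; y along the rows. Inner floor z=5. Compartments, inside: back 90 (x) by 96 mm, centres x=+40, y=+50/-50; front 76 by 96, centres x=-47, y=+50/-50. Walls 4 thick, tops: front row 45, between rows 55, back row sides 55, rising to 85 at the rear, back 87.
- burner: Laboratory gas burner, not lit, fixed on the bench: round base 104 mm across with a teal cone, upright steel barrel 17 mm across up to 150 mm high on its axis, black knob and brass inlet 50 mm above the bench reaching 53 mm out from the axis. Origin: centre of its underside, z up. An obstacle, not to be handled.
- dish: Culture dish with clear lid over amber agar, 91 mm across, 16 mm high, loose on the bench. Origin: centre of its underside, z up. Stays where it is.
- beaker: Empty clear glass beaker, 73 mm across the rim, 94 mm high, loose and light, standing behind the burner. Origin: centre of its underside, z up. Stays where it is.
Things that resemble listed ones, but are neither listed nor needed, are in the scene too. What is shaped like the dish but green is not meant.

How it is judged (in metres and radians):
On the way, in this order (a step that is already met when the one before it is completed fails the run):
1. both tall blue-capped bottles stand in the back row, one in each compartment ((((x of tall_a in the frame of carrier between 0.02 and 0.06 m and y of tall_a in the frame of carrier between 0.025 and 0.075 m and z of tall_a in the frame of carrier between -0.005 and 0.012 m and angle between tall_a's own z axis and vertical below 0.08 rad) and (x of tall_b in the frame of carrier between 0.02 and 0.06 m and y of tall_b in the frame of carrier between -0.075 and -0.025 m and z of tall_b in the frame of carrier between -0.005 and 0.012 m and angle between tall_b's own z axis and vertical below 0.08 rad)) or ((x of tall_a in the frame of carrier between 0.02 and 0.06 m and y of tall_a in the frame of carrier between -0.075 and -0.025 m and z of tall_a in the frame of carrier between -0.005 and 0.012 m and angle between tall_a's own z axis and vertical below 0.08 rad) and (x of tall_b in the frame of carrier between 0.02 and 0.06 m and y of tall_b in the frame of carrier between 0.025 and 0.075 m and z of tall_b in the frame of carrier between -0.005 and 0.012 m and angle between tall_b's own z axis and vertical below 0.08 rad)))), for 0.2 s.
2. both short blue-capped bottles stand in the front row, one in each compartment, the tall ones still in the back row ((((x of tall_a in the frame of carrier between 0.02 and 0.06 m and y of tall_a in the frame of carrier between 0.025 and 0.075 m and z of tall_a in the frame of carrier between -0.005 and 0.012 m and angle between tall_a's own z axis and vertical below 0.08 rad) and (x of tall_b in the frame of carrier between 0.02 and 0.06 m and y of tall_b in the frame of carrier between -0.075 and -0.025 m and z of tall_b in the frame of carrier between -0.005 and 0.012 m and angle between tall_b's own z axis and vertical below 0.08 rad)) or ((x of tall_a in the frame of carrier between 0.02 and 0.06 m and y of tall_a in the frame of carrier between -0.075 and -0.025 m and z of tall_a in the frame of carrier between -0.005 and 0.012 m and angle between tall_a's own z axis and vertical below 0.08 rad) and (x of tall_b in the frame of carrier between 0.02 and 0.06 m and y of tall_b in the frame of carrier between 0.025 and 0.075 m and z of tall_b in the frame of carrier between -0.005 and 0.012 m and angle between tall_b's own z axis and vertical below 0.08 rad))) and (((x of short_a in the frame of carrier between -0.067 and -0.027 m and y of short_a in the frame of carrier between 0.025 and 0.075 m and z of short_a in the frame of carrier between -0.005 and 0.012 m and angle between short_a's own z axis and vertical below 0.08 rad) and (x of short_b in the frame of carrier between -0.067 and -0.027 m and y of short_b in the frame of carrier between -0.075 and -0.025 m and z of short_b in the frame of carrier between -0.005 and 0.012 m and angle between short_b's own z axis and vertical below 0.08 rad)) or ((x of short_a in the frame of carrier between -0.067 and -0.027 m and y of short_a in the frame of carrier between -0.075 and -0.025 m and z of short_a in the frame of carrier between -0.005 and 0.012 m and angle between short_a's own z axis and vertical below 0.08 rad) and (x of short_b in the frame of carrier between -0.067 and -0.027 m and y of short_b in the frame of carrier between 0.025 and 0.075 m and z of short_b in the frame of carrier between -0.005 and 0.012 m and angle between short_b's own z axis and vertical below 0.08 rad)))), for 0.2 s.
At the end, for the whole second after the job is handed in: Tall blue-capped bottles in the back row, short ones in the front, one per compartment: within 20 mm (x) and 25 mm (y) of its centre, on the floor, upright within 0.08 rad, at rest. Red-capped bottles, dish and beaker within 20 mm of their start and upright within 0.1 rad (all of step 2 and linear speed of each of tall_a, tall_b, short_a, short_b below 0.02 m/s and distance of each of red_tall, red_short, dish, beaker from where it was at the start of the episode below 0.02 m and angle between each of red_tall, red_short, dish, beaker's own z axis and vertical below 0.1 rad); the robot touches nothing.
It fails at once if a short blue-capped bottle is put into the carrier before both tall ones stand in the back row (((x of short_a in the frame of carrier between -0.1 and 0.1 m and y of short_a in the frame of carrier between -0.11 and 0.11 m and z of short_a in the frame of carrier between -0.02 and 0.04 m) or (x of short_b in the frame of carrier between -0.1 and 0.1 m and y of short_b in the frame of carrier between -0.11 and 0.11 m and z of short_b in the frame of carrier between -0.02 and 0.04 m)) and not (((x of tall_a in the frame of carrier between 0.02 and 0.06 m and y of tall_a in the frame of carrier between 0.025 and 0.075 m and z of tall_a in the frame of carrier between -0.005 and 0.012 m and angle between tall_a's own z axis and vertical below 0.08 rad) and (x of tall_b in the frame of carrier between 0.02 and 0.06 m and y of tall_b in the frame of carrier between -0.075 and -0.025 m and z of tall_b in the frame of carrier between -0.005 and 0.012 m and angle between tall_b's own z axis and vertical below 0.08 rad)) or ((x of tall_a in the frame of carrier between 0.02 and 0.06 m and y of tall_a in the frame of carrier between -0.075 and -0.025 m and z of tall_a in the frame of carrier between -0.005 and 0.012 m and angle between tall_a's own z axis and vertical below 0.08 rad) and (x of tall_b in the frame of carrier between 0.02 and 0.06 m and y of tall_b in the frame of carrier between 0.025 and 0.075 m and z of tall_b in the frame of carrier between -0.005 and 0.012 m and angle between tall_b's own z axis and vertical below 0.08 rad)))).
It fails at once if a bottle is dropped into the carrier (faster than 0.6 m/s near its floor) (((x of tall_a in the frame of carrier between -0.1 and 0.1 m and y of tall_a in the frame of carrier between -0.11 and 0.11 m and z of tall_a in the frame of carrier between -0.02 and 0.05 m) and linear speed of tall_a above 0.6 m/s) or ((x of tall_b in the frame of carrier between -0.1 and 0.1 m and y of tall_b in the frame of carrier between -0.11 and 0.11 m and z of tall_b in the frame of carrier between -0.02 and 0.05 m) and linear speed of tall_b above 0.6 m/s) or ((x of short_a in the frame of carrier between -0.1 and 0.1 m and y of short_a in the frame of carrier between -0.11 and 0.11 m and z of short_a in the frame of carrier between -0.02 and 0.05 m) and linear speed of short_a above 0.6 m/s) or ((x of short_b in the frame of carrier between -0.1 and 0.1 m and y of short_b in the frame of carrier between -0.11 and 0.11 m and z of short_b in the frame of carrier between -0.02 and 0.05 m) and linear speed of short_b above 0.6 m/s)).
It fails at once if a bottle is knocked over (tilted beyond 0.6 rad) (angle between any of tall_a, tall_b, short_a, red_tall, short_b, red_short's own z axis and vertical above 0.6 rad).
It fails at once if a red-capped bottle is put into the carrier ((x of red_tall in the frame of carrier between -0.1 and 0.1 m and y of red_tall in the frame of carrier between -0.11 and 0.11 m and z of red_tall in the frame of carrier between -0.02 and 0.05 m) or (x of red_short in the frame of carrier between -0.1 and 0.1 m and y of red_short in the frame of carrier between -0.11 and 0.11 m and z of red_short in the frame of carrier between -0.02 and 0.05 m)).
It fails at once if a red-capped bottle, the culture dish or the beaker is displaced by more than 30 mm (distance of any of red_tall, red_short, dish, beaker from where it was at the start of the episode above 0.03 m).
It also fails if it takes over 120 s, if anything falls off the work surface, if the arm or the gripper's body presses on something with over 40 N, if the wrist force passes 120 N, or if a joint passes its speed limit or range.

## Working session

There is one attempt and no reset: what is moved stays moved. The work goes in short steps, Python scripts to look and compute and a tool call to move; the robot and the scene stay as the last step left them, time stands still between calls to the robot, and variables do not carry over. Pictures are saved under pics/ and viewed, at most 14 in all, crops included, and the job is handed in when it is done.

Besides the shell and the picture viewer there is one more tool, called after "Emit:" by a JSON object that holds its "api" and its "payload". apply_moves: Moves the arm, as the interface text tells. Its arguments: {"type":"object","properties":{"xyz":{"type":"array","items":{"type":"array","items":{"type":"number"}}},"twist":{"type":"array","items":{"type":"number"}},"fingers":{"type":"array","items":{"type":"number"}},"grip_force":{"type":"number"}},"required":["xyz","twist","fingers"]}

```bash
mkdir -p pics; cat > h.py <<'E'
import numpy as np, cv2
from scipy.spatial.transform import Rotation as R
from cell import ctrl
def grab(n,save=None):
    d=ctrl.get_image(n)
    if save: cv2.imwrite('pics/'+save,cv2.cvtColor(d['image'],cv2.COLOR_RGB2BGR))
    return d
def ray(d,uv):
    uv=np.atleast_2d(np.array(uv,float));K=np.array(d['intrinsics'])
    p=np.c_[(uv[:,0]-K[0,2])/K[0,0],(uv[:,1]-K[1,2])/K[1,1]]
    q=p.copy()
    for _ in range(20): q=p/(1+d['k1']*(q**2).sum(1,keepdims=True))
    return R.from_quat(d['orientation']).apply(np.c_[q[:,0],-q[:,1],-np.ones(len(q))])
def onplane(d,uv,z):
    r=ray(d,uv);c=np.array(d['xyz']);return c+r*((z-c[2])/r[:,2])[:,None]
def cloud(d):
    h,w=d['depth'].shape;v,u=np.mgrid[:h,:w]
    r=ray(d,np.c_[u.ravel(),v.ravel()])
    return (np.array(d['xyz'])+r*d['depth'].ravel()[:,None]).reshape(h,w,3)
E
python3 - <<'E'
from h import *
for n in('scene','top'):
    d=grab(n,n+'.png');print(n,d['xyz'],d['orientation'],d['k1'],np.array(d['intrinsics']).tolist())
o=ctrl.get_obs();print({k:np.round(v,3) for k,v in o.items()})
E
```

```text
scene [ 908.59643378  496.50555262 1047.89208666] [0.08194003 0.25685286 0.91303861 0.30606036] -0.19202650063452245 [[584.156295141059, 0.0, 318.34462943320926], [0.0, 584.156295141059, 244.6156820565544], [0.0, 0.0, 1.0]]
top [465.41147459  21.39738634 849.68308846] [-0.02740134  0.02860135  0.71445684 -0.69855748] -0.11736581332510079 [[456.2962989103821, 0.0, 323.5529247604358], [0.0, 456.2962989103821, 242.18991086326687], [0.0, 0.0, 1.0]]
{'time': np.float64(0.1), 'qpos': array([-1.226,  0.277, -0.028,  1.268, -0.   ,  1.467]), 'joint_velocities': array([ 0.002, -0.001,  0.003,  0.001,  0.   ,  0.001]), 'tau': array([ 0.0000e+00, -4.4671e+01,  2.9613e+01,  8.0000e-03, -0.0000e+00,
        0.0000e+00]), 'eef_pos': array([ 270.382, -562.716,  230.279]), 'tool_rot': array([ 0.975,  0.222, -0.   , -0.001]), 'ft_force': array([ 0.18 ,  0.121, -0.485]), 'wrist_torque': array([-0.004,  0.033, -0.033]), 'grasp_force': np.float64(0.0), 'finger_gap': np.float64(84.977)}
```

View pics/scene.png

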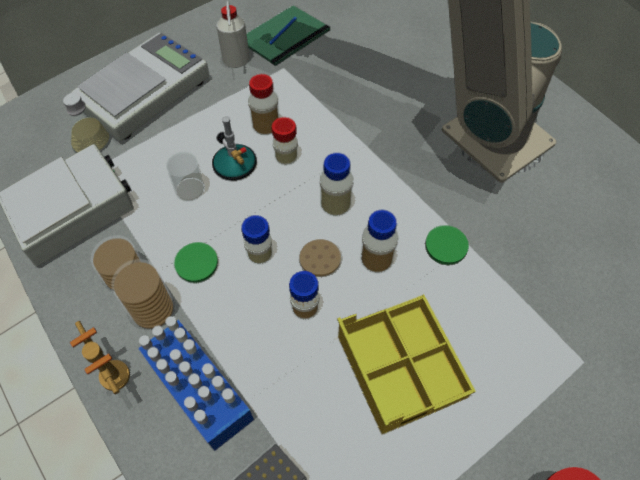

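View pics/top.png

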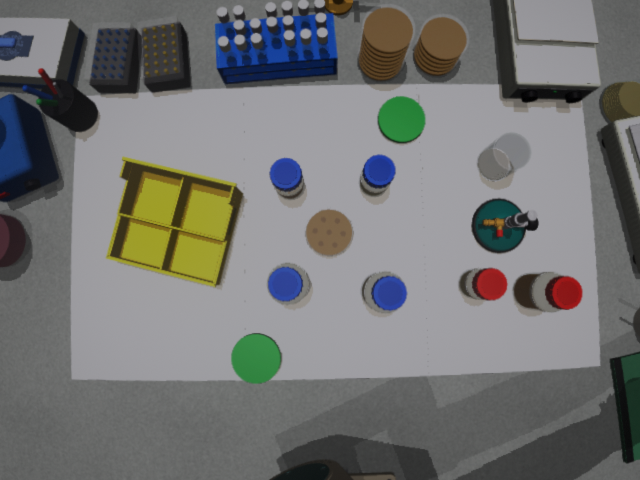

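The two pictures show blue caps in top at (286,172), (379,168), (288,284) and (388,292), and red caps at (489,284) and (565,292). The carrier is around (175,222), with the burner at (500,224), the beaker at (497,160) and the dish at (329,232). In the scene view, the blue bottles nearer the robot, (336,180) and (381,235), look tall. Next I'll measure them.

```bash
python3 - <<'E'
from h import *
for n in('top','scene'):
    d=grab(n);P=cloud(d);hsv=cv2.cvtColor(d['image'],cv2.COLOR_RGB2HSV);ok=d['depth']>0
    H,S,V=hsv[...,0].astype(int),hsv[...,1],hsv[...,2]
    for name,m in(('blue',(H>108)&(H<128)&(S>150)),('red',((H<6)|(H>174))&(S>150)),('yellow',(H>22)&(H<35)&(S>120))):
        k,l,st,c=cv2.connectedComponentsWithStats((m&ok).astype(np.uint8))
        for i in range(1,k):
            if st[i,4]<250: continue
            p=P[l==i]; 
            if name!='yellow':
                zt=np.percentile(p[:,2],95);
                if not 90<zt<160: continue
                T=105 if zt<125 else 143
                uv=np.argwhere((l==i)&(P[...,2]>zt-6))[:,::-1]
                (cx,cy),r=cv2.minEnclosingCircle(uv.astype(np.float32))
                q=onplane(d,[[cx,cy],[cx+r,cy]],T)
                print(n,name,np.round(c[i]),'ztop',round(zt,1),'ctr',np.round(q[0,:2],1),'diam',round(2*np.linalg.norm(q[1]-q[0]),1))
            else:
                w=p[(p[:,2]>38)&(p[:,2]<60)].astype(np.float32)
                print(n,'carrier',c[i],'z',np.percentile(p[:,2],[2,50,98]),cv2.minAreaRect(w[:,:2]),cv2.minAreaRect(p[:,:2].astype(np.float32)))
                f=(l==i)&(P[...,2]<12);f=cv2.erode(f.astype(np.uint8),np.ones((3,3)))
                k2,l2,s2,c2=cv2.connectedComponentsWithStats(f)
                for j in range(1,k2):
                    if s2[j,4]>300: print('  floor',cv2.minAreaRect(P[l2==j][:,:2].astype(np.float32)),np.median(P[l2==j][:,2]))
    for nm,m in(('dish',None),):pass
    # other obstacle heights
    if n=='top':
        for u,v in((329,232),(497,160),(525,220),(500,240)): print((u,v),np.round(P[v,u],0))
E
```

```text
top blue [277.  52.] ztop 97.3 ctr [877.4  99.8] diam 188.5
top blue [ 13. 143.] ztop 106.0 ctr [724.7 587.9] diam 178.6
top blue [379. 170.] ztop 107.5 ctr [642.7 -75.6] diam 51.8
top blue [285. 173.] ztop 107.2 ctr [640.8  80.7] diam 51.5
top blue [285. 284.] ztop 145.2 ctr [458.5  80.9] diam 51.4
top blue [389. 293.] ztop 145.6 ctr [440.6 -80.1] diam 51.7
top red [491. 284.] ztop 107.9 ctr [ 449.5 -255.7] diam 54.3
top red [565. 292.] ztop 145.9 ctr [ 432.3 -366.3] diam 56.3Traceback (most recent call last):
  File "<stdin>", line 20, in <module>
cv2.error: OpenCV(4.12.0) /io/opencv/modules/imgproc/src/convhull.cpp:143: error: (-215:Assertion failed) total >= 0 && (depth == CV_32F || depth == CV_32S) in function 'convexHull'
```

```bash
python3 - <<'E'
from h import *
for n in('top','scene'):
    d=grab(n);P=cloud(d);hsv=cv2.cvtColor(d['image'],cv2.COLOR_RGB2HSV);ok=d['depth']>0
    H,S,V=hsv[...,0].astype(int),hsv[...,1],hsv[...,2]
    A=lambda p:[np.round(t,1) for t in cv2.minAreaRect(np.ascontiguousarray(p[:,:2],np.float32))]
    k,l,st,c=cv2.connectedComponentsWithStats(((H>22)&(H<35)&(S>120)&ok).astype(np.uint8))
    i=1+np.argmax(st[1:,4]);p=P[l==i]
    print(n,c[i],st[i],np.percentile(p[:,2],[2,50,98]))
    for a,b in((41,48),(51,58),(80,92)):
        w=p[(p[:,2]>a)&(p[:,2]<b)];print(a,b,len(w),A(w) if len(w)>10 else '')
    f=cv2.erode(((l==i)&(P[...,2]<12)).astype(np.uint8),np.ones((3,3)))
    k2,l2,s2,c2=cv2.connectedComponentsWithStats(f)
    for j in range(1,k2):
        if s2[j,4]>200: print('  floor',A(P[l2==j]),np.median(P[l2==j][:,2]),c2[j])
    if n=='scene':
      m=(H>108)&(H<128)&(S>150)&ok
      k,l,st,c=cv2.connectedComponentsWithStats(m.astype(np.uint8))
      for i in range(1,k):
        if st[i,4]<250: continue
        p=P[l==i];zt=np.percentile(p[:,2],95);t=p[p[:,2]>zt-5]
        print('blue',c[i],zt,A(t))
    else:
        for u,v in((329,232),(497,160),(510,160),(500,240)): print((u,v),np.round(P[v,u],0))
E
```

```text
top [175.40390421 226.72751057] [ 106  157  130  130 9938] [ 2.13870028  5.75681587 86.67024881]
41 48 952 [array([566.9, 291.6]), array([210.5, 175.1]), np.float64(74.9)]
51 58 563 [array([606.6, 280.4]), array([204.9,  95. ]), np.float64(74.9)]
80 92 512 [array([640.9, 272.4]), array([208.9,  35.4]), np.float64(74.6)]
  floor [array([620.7, 337.6]), array([71.6, 75.3]), np.float64(74.0)] 4.714252378637923 [155.72033898 200.28043143]
  floor [array([593.4, 239.8]), array([82.1, 74.7]), np.float64(74.8)] 4.878121884394147 [205.95443038 213.40063291]
  floor [array([539.3, 358. ]), array([77.7, 71. ]), np.float64(74.7)] 4.770007771396536 [144.67326733 243.19192688]
  floor [array([512.9, 260.8]), array([85.9, 71.2]), np.float64(74.8)] 4.83327723525889 [195.45833333 255.74869792]
(329, 232) [550.   9.  17.]
(497, 160) [ 684. -319.    3.]
(510, 160) [ 682. -342.   12.]
(500, 240) [ 527. -306.   28.]
scene [403.38391159 362.70259987] [  338   295   137   138 11039] [ 1.26250989  7.19151153 86.48085298]
41 48 1022 [array([569.1, 293.8]), array([209.4, 181.1]), np.float64(74.9)]
51 58 614 
[... 479 characters left out ...]
6.51359751]
  floor [array([610. , 327.6]), array([83.9, 71.9]), np.float64(75.1)] 4.655207602439987 [397.2192583 393.4749512]
blue [336.3030853  166.00544465] 146.21565323045178 [array([439.4, -77.4]), array([50.2, 49.3]), np.float64(36.1)]
blue [381.69984202 224.29699842] 145.63850985999127 [array([458.5,  83.9]), array([51.5, 48.9]), np.float64(51.8)]
blue [255.00680272 229.28061224] 107.60684831306953 [array([643.2, -73.9]), array([50.5, 49.8]), np.float64(63.5)]
blue [303.37941176 285.75735294] 107.53274969744997 [array([640.6,  84.1]), array([51.5, 50.7]), np.float64(16.5)]
blue [200.03920944 391.92700032] 74.3982011142877 [array([899. , 103.8]), array([ 88.7, 218.9]), np.float64(3.2)]
```

Tall ones (cap top about 143 mm, world mm): A (458,82), B (440,-79). Short ones: (641,82) and (643,-75). The carrier centre is near (567.5,292.5), with its x axis at about -15°.

What could be taken for a tall blue bottle, in top pixels:
- Blue caps at (285,284) and (389,293): z is about 145, so these are tall.
- Blue caps at (285,173) and (379,170): z is about 107, so these are short.
- Red caps at (491,284) and (565,292): excluded by colour.
- Blue tube rack at (277,52) and blue box at (13,143): neither is a bottle.

I'll check the choice in one close crop.

```bash
python3 - <<'E'
import cv2
a=cv2.imread('pics/scene.png')[140:330,210:430];cv2.imwrite('pics/crop.png',cv2.resize(a,None,fx=3,fy=3))
E
```

```text
(no output)
```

View pics/crop.png

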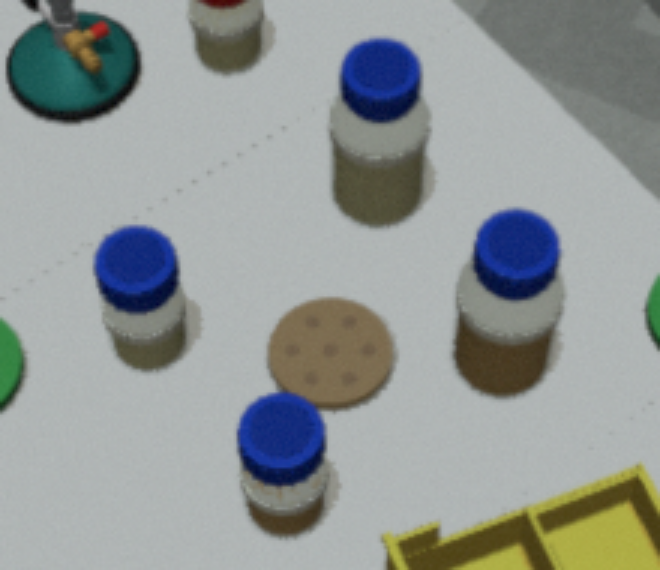

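Emit:
{"api": "apply_moves", "payload": {"xyz": [[0,0,-10],[0,0,-10],[0,0,0],[0,0,0],[0,0,0]], "twist": [-0.14,-0.14,-0.14,-0.14,-0.14], "fingers": [0,0,0,0,0], "grip_force": 50}}

```text
time: 0.75
eef_pos: [270.6, -563.3, 251.2]
tool_rot: [0.838, 0.545, 0.0, -0.0]
ft_force: [0.2, -0.4, 0.2]
finger_gap: 85.1
grasp_force: 0.0
```

The crop confirms it: the tall ones are at crop (380,120) with straw contents and (510,290) with amber. The short ones are at (140,290) and (282,460). I'll write a helper that works out the rows.

```bash
cat > plan.py <<'E'
# plan.py x y z yaw_deg n : rows in tool axes from measured pose (vertical tool)
import sys
from h import *
x,y,z,yaw,n=map(float,sys.argv[1:]);n=int(n)
o=ctrl.get_obs();p=np.array(o['eef_pos']);Rm=R.from_quat(o['tool_rot']).as_matrix()
y0=np.degrees(np.arctan2(Rm[1,0],Rm[0,0]));dy=(yaw-y0+180)%360-180
print('now',np.round(p,1),'yaw',round(y0,1),'tilt',round(np.degrees(np.arccos(-Rm[2,2])),2),'q',np.round(o['qpos'],2))
d=(np.array([x,y,z])-p)/n
for i in range(n):
    a=np.radians(y0+dy*i/n);X=[np.cos(a),np.sin(a),0];Y=[np.sin(a),-np.cos(a),0]
    print(np.round([d@X,d@Y,-d[2]],1).tolist(),round(-np.radians(dy)/n,4))
E
python3 plan.py 458 82 251 165 15
```

```text
now [ 270.6 -563.3  251.2] yaw 66.1 tilt 0.01 q [-1.23  0.27  0.    1.31 -0.    0.76]
[44.4, -6.0, 0.0] -0.1151
[44.8, -0.9, 0.0] -0.1151
[44.6, 4.3, 0.0] -0.1151
[43.8, 9.4, 0.0] -0.1151
[42.4, 14.3, 0.0] -0.1151
[40.5, 19.1, 0.0] -0.1151
[38.1, 23.6, 0.0] -0.1151
[35.1, 27.9, 0.0] -0.1151
[31.7, 31.7, 0.0] -0.1151
[27.8, 35.1, 0.0] -0.1151
[23.6, 38.1, 0.0] -0.1151
[19.1, 40.5, 0.0] -0.1151
[14.3, 42.5, 0.0] -0.1151
[9.3, 43.8, 0.0] -0.1151
[4.2, 44.6, 0.0] -0.1151
```

Emit:
{"api": "apply_moves", "payload": {"xyz": [[44,-6,0],[45,-1,0],[45,4,0],[44,9,0],[42,14,0]], "twist": [-0.115,-0.115,-0.115,-0.115,-0.115], "fingers": [0,0,0,0,0]}}

```text
time: 1.25
eef_pos: [333.4, -346.8, 251.2]
tool_rot: [0.65, 0.76, 0.0, 0.0]
ft_force: [0.8, -0.8, -0.8]
finger_gap: 85.3
grasp_force: 0.0
```

Emit:
{"api": "apply_moves", "payload": {"xyz": [[41,19,0],[38,24,0],[35,28,0],[32,32,0],[28,35,0]], "twist": [-0.115,-0.115,-0.115,-0.115,-0.115], "fingers": [0,0,0,0,0]}}

```text
time: 1.75
eef_pos: [397.5, -131.1, 251.5]
tool_rot: [0.408, 0.913, 0.0, 0.0]
ft_force: [1.3, 0.6, -0.1]
finger_gap: 85.3
grasp_force: 0.0
```

Emit:
{"api": "apply_moves", "payload": {"xyz": [[24,38,0],[19,41,0],[14,42,0],[9,44,0],[4,45,0]], "twist": [-0.115,-0.115,-0.115,-0.115,-0.115], "fingers": [0,0,0,0,0]}}

```text
time: 2.25
eef_pos: [462.1, 84.1, 251.5]
tool_rot: [0.132, 0.991, -0.0, 0.0]
ft_force: [-0.1, -0.2, 0.8]
finger_gap: 85.3
grasp_force: 0.0
```

Arrived above A. I'll take one wrist look before descending.

```bash
cat >> h.py <<'E'
def caps(d,T):
    P=cloud(d);hsv=cv2.cvtColor(d['image'],cv2.COLOR_RGB2HSV);H=hsv[...,0]
    m=((H>108)&(H<128)&(hsv[...,1]>150)&(P[...,2]>T-5)&(P[...,2]<T+8)).astype(np.uint8)
    m=cv2.morphologyEx(m,cv2.MORPH_OPEN,np.ones((3,3)))
    for c in cv2.findContours(m,cv2.RETR_EXTERNAL,cv2.CHAIN_APPROX_NONE)[0]:
        if cv2.contourArea(c)<300: continue
        q=onplane(d,c[:,0,:],T)[:,:2].astype(np.float32);(cx,cy),r=cv2.minEnclosingCircle(q)
        print('cap',np.round([cx,cy],1),'diam',round(2*r,1))
E
python3 - <<'E'
from h import *
d=grab('wrist','w1.png');print(np.round(d['xyz']));caps(d,143)
E
python3 plan.py 458.5 82.3 200 165 1
```

```text
[396. 102. 395.]
cap [439.1 -79.3] diam 56.7
cap [457.   80.9] diam 53.6
now [464.   89.6 251.6] yaw 165.4 tilt 0.36 q [ 0.05 -0.01 -0.31  1.26  0.01  0.31]
[3.5, -8.5, 51.6] 0.0069
```

View pics/w1.png

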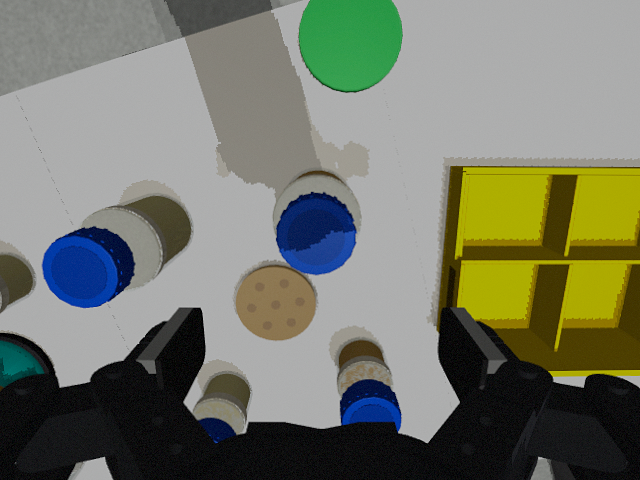

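The wrist picture shows the amber tall cap at (316,233) and the straw tall cap at (88,268). The carrier is to the right at (560,270), and the fingers are clear. The wrist measurement of cap A, (457,81), agrees with the other views.

Emit:
{"api": "apply_moves", "payload": {"xyz": [[4,-9,20],[0,0,30],[0,0,40],[0,0,0],[0,0,0]], "twist": [0.007,0,0,0,0], "fingers": [0,0,0,0,0]}}

```text
time: 2.8
eef_pos: [455.0, 74.5, 161.2]
tool_rot: [0.138, 0.99, -0.0, -0.001]
ft_force: [0.2, 0.7, 0.9]
finger_gap: 85.4
grasp_force: 0.0
```

```bash
python3 plan.py 458 82 106 165 3
```

```text
now [455.   74.5 161.2] yaw 164.2 tilt 0.12 q [ 0.02  0.04 -0.46  1.07  0.    0.3 ]
[-0.3, 2.7, 18.4] -0.0047
[-0.3, 2.7, 18.4] -0.0047
[-0.3, 2.7, 18.4] -0.0047
```

Emit:
{"api": "apply_moves", "payload": {"xyz": [[-1,8,15],[0,0,20],[0,0,20],[0,0,0],[0,0,0]], "twist": [-0.014,0,0,0,0], "fingers": [0,0,0,0,0]}}

```text
time: 3.3
eef_pos: [460.3, 81.9, 108.2]
tool_rot: [0.131, 0.991, 0.0, 0.001]
ft_force: [-0.2, 0.7, -0.1]
finger_gap: 85.2
grasp_force: 0.0
```

Emit:
{"api": "apply_moves", "payload": {"xyz": [[0,0,0],[0,0,0],[0,0,0],[0,0,0],[0,0,0]], "twist": [0,0,0,0,0], "fingers": [0.4,0.6,0.8,0.8,0.8], "grip_force": 50}}

```text
time: 3.8
eef_pos: [460.2, 81.7, 108.0]
tool_rot: [0.131, 0.991, -0.0, 0.001]
ft_force: [-1.4, -2.1, 5.8]
finger_gap: 51.8
grasp_force: 51.5
```

Emit:
{"api": "apply_moves", "payload": {"xyz": [[0,0,0],[0,0,-5],[0,0,-10],[0,0,-10],[0,0,0]], "twist": [0,0,0,0,0], "fingers": [0.8,0.8,0.8,0.8,0.8]}}

```text
time: 4.3
eef_pos: [460.1, 82.1, 132.9]
tool_rot: [0.13, 0.991, 0.0, 0.001]
ft_force: [-0.1, -0.5, -4.5]
finger_gap: 51.6
grasp_force: 53.4
```

Emit:
{"api": "apply_moves", "payload": {"xyz": [[0,0,-30],[0,0,-35],[0,0,-25],[0,0,0],[0,0,0]], "twist": [0,0,0,0,0], "fingers": [0.8,0.8,0.8,0.8,0.8]}}

```text
time: 4.8
eef_pos: [458.8, 82.0, 220.9]
tool_rot: [0.131, 0.991, 0.0, 0.0]
ft_force: [0.1, 0.6, -5.7]
finger_gap: 51.5
grasp_force: 55.2
```

```bash
python3 plan.py 620.5 330 223 165 9
```

```text
now [458.8  82.  220.9] yaw 165.0 tilt 0.02 q [ 0.04 -0.   -0.37  1.2   0.    0.3 ]
[-10.2, 31.3, -0.2] -0.0
[-10.2, 31.3, -0.2] -0.0
[-10.2, 31.3, -0.2] -0.0
[-10.2, 31.3, -0.2] -0.0
[-10.2, 31.3, -0.2] -0.0
[-10.2, 31.3, -0.2] -0.0
[-10.2, 31.3, -0.2] -0.0
[-10.2, 31.3, -0.2] -0.0
[-10.2, 31.3, -0.2] -0.0
```

Emit:
{"api": "apply_moves", "payload": {"xyz": [[-5,16,0],[-10,31,0],[-11,33,0],[-11,33,0],[-11,33,0]], "twist": [0,0,0,0,0], "fingers": [0.8,0.8,0.8,0.8,0.8]}}

```text
time: 5.3
eef_pos: [542.5, 212.2, 218.3]
tool_rot: [0.13, 0.991, -0.001, -0.002]
ft_force: [0.7, -0.9, -4.9]
finger_gap: 51.8
grasp_force: 55.0
```

Emit:
{"api": "apply_moves", "payload": {"xyz": [[-11,33,0],[-11,33,0],[-11,33,0],[-7,23,0],[-5,14,0]], "twist": [0,0,0,0,0], "fingers": [0.8,0.8,0.8,0.8,0.8]}}

```text
time: 5.8
eef_pos: [621.3, 332.8, 217.2]
tool_rot: [0.13, 0.992, -0.001, -0.002]
ft_force: [-0.5, 0.4, -4.9]
finger_gap: 51.8
grasp_force: 55.0
```

Emit:
{"api": "apply_moves", "payload": {"xyz": [[0,0,0],[0,0,0],[0,0,0]], "twist": [0,0,0], "fingers": [0.8,0.8,0.8]}}

```text
time: 6.1
eef_pos: [620.5, 329.7, 219.6]
tool_rot: [0.131, 0.991, -0.001, -0.001]
ft_force: [-0.4, -0.1, -5.2]
finger_gap: 51.8
grasp_force: 55.1
```

```bash
python3 plan.py 620.5 330 123 165 4; python3 - <<'E'
from h import *
grab('top','t2.png'); grab('scene','s2.png'); 
a=cv2.imread('pics/s2.png')[160:460,260:560];b=cv2.imread('pics/t2.png')[80:300,60:280]
cv2.imwrite('pics/m2.png',np.hstack([cv2.resize(a,(400,400)),cv2.resize(b,(400,400))]))
E
```

```text
now [620.5 329.7 219.6] yaw 165.0 tilt 0.19 q [ 0.4   0.42  0.15  1.3  -0.    0.66]
[0.0, 0.1, 24.2] -0.0001
[0.0, 0.1, 24.2] -0.0001
[0.0, 0.1, 24.2] -0.0001
[0.0, 0.1, 24.2] -0.0001
```

View pics/m2.png

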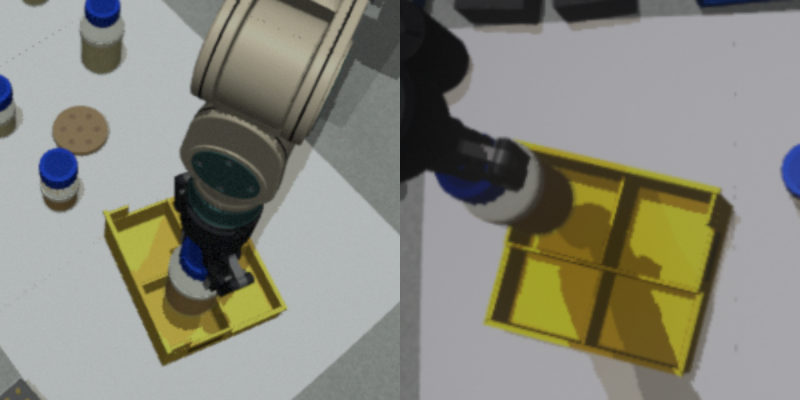

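The bottle hangs upright over the back-left compartment: about (195,275) in the left half, and in the right half displaced by parallax. I'll lower it.

Emit:
{"api": "apply_moves", "payload": {"xyz": [[0,0,15],[0,0,25],[0,0,25],[0,0,20],[0,0,10]], "twist": [0,0,0,0,0], "fingers": [0.8,0.8,0.8,0.8,0.8]}}

```text
time: 6.7
eef_pos: [619.4, 329.0, 122.7]
tool_rot: [0.131, 0.991, -0.001, -0.002]
ft_force: [-0.5, 0.0, -6.1]
finger_gap: 51.9
grasp_force: 55.2
```

Emit:
{"api": "apply_moves", "payload": {"xyz": [[0,0,0],[0,0,3],[0,0,3],[0,0,2],[0,0,0]], "twist": [0,0,0,0,0], "fingers": [0.8,0.8,0.8,0.8,0.8]}}

```text
time: 7.2
eef_pos: [621.9, 330.4, 118.8]
tool_rot: [0.131, 0.991, 0.0, 0.0]
ft_force: [0.6, -0.4, -5.9]
finger_gap: 52.1
grasp_force: 55.2
```

Emit:
{"api": "apply_moves", "payload": {"xyz": [[0,0,2],[0,0,2],[0,0,1],[0,0,0],[0,0,0]], "twist": [0,0,0,0,0], "fingers": [0.8,0.8,0.8,0.8,0.8]}}

```text
time: 7.7
eef_pos: [621.7, 330.3, 113.3]
tool_rot: [0.131, 0.991, -0.0, -0.0]
ft_force: [0.4, -0.0, -4.5]
finger_gap: 51.8
grasp_force: 55.4
```

Emit:
{"api": "apply_moves", "payload": {"xyz": [[0,0,1],[0,0,1],[0,0,0],[0,0,0]], "twist": [0,0,0,0], "fingers": [0.8,0.8,0.8,0.8]}}

```text
time: 8.1
eef_pos: [622.1, 330.2, 113.1]
tool_rot: [0.131, 0.991, 0.0, 0.001]
ft_force: [-4.1, -1.2, 5.3]
finger_gap: 52.0
grasp_force: 56.0
```

Contact with the floor: the force has risen to +5 N. I'll release and go up.

Emit:
{"api": "apply_moves", "payload": {"xyz": [[0,0,0],[0,0,0],[0,0,0],[0,0,0],[0,0,-5]], "twist": [0,0,0,0,0], "fingers": [0.5,0.2,0,0,0]}}

```text
time: 8.6
eef_pos: [621.2, 330.2, 115.4]
tool_rot: [0.13, 0.991, -0.0, -0.001]
ft_force: [-0.7, -0.9, 0.6]
finger_gap: 85.3
grasp_force: 0.0
```

Emit:
{"api": "apply_moves", "payload": {"xyz": [[0,0,-20],[0,0,-35],[0,0,-35],[0,0,-20],[0,0,0]], "twist": [0,0,0,0,0], "fingers": [0,0,0,0,0]}}

```text
time: 9.1
eef_pos: [624.3, 331.5, 231.6]
tool_rot: [0.13, 0.991, 0.002, 0.004]
ft_force: [1.1, 0.5, 1.0]
finger_gap: 85.2
grasp_force: 0.0
```

```bash
python3 - <<'E'
from h import *
d=grab('wrist');caps(d,148);print(d['xyz'])
E
python3 plan.py 440.5 -79 228 165 10
```

```text
cap [619.1 330.2] diam 53.5
[556.76981391 348.59335371 374.49425005]
now [623.1 330.9 228.8] yaw 165.0 tilt 0.28 q [0.4  0.42 0.17 1.31 0.   0.66]
[7.0, -44.3, 0.1] 0.0
[7.0, -44.3, 0.1] 0.0
[7.0, -44.3, 0.1] 0.0
[7.0, -44.3, 0.1] 0.0
[7.0, -44.3, 0.1] 0.0
[7.0, -44.3, 0.1] 0.0
[7.0, -44.3, 0.1] 0.0
[7.0, -44.3, 0.1] 0.0
[7.0, -44.3, 0.1] 0.0
[7.0, -44.3, 0.1] 0.0
```

Bottle A stands at (619,330), dead on. Next is B.

Emit:
{"api": "apply_moves", "payload": {"xyz": [[7,-43,0],[7,-44,0],[7,-44,0],[7,-44,0],[7,-44,0]], "twist": [0,0,0,0,0], "fingers": [0,0,0,0,0]}}

```text
time: 9.65
eef_pos: [529.0, 126.3, 224.2]
tool_rot: [0.13, 0.991, -0.0, -0.002]
ft_force: [0.3, -0.5, 1.4]
finger_gap: 85.5
grasp_force: 0.0
```

Emit:
{"api": "apply_moves", "payload": {"xyz": [[7,-44,0],[7,-44,0],[7,-44,0],[7,-44,0],[7,-44,0]], "twist": [0,0,0,0,0], "fingers": [0,0,0,0,0]}}

```text
time: 10.15
eef_pos: [438.3, -76.6, 224.5]
tool_rot: [0.13, 0.991, 0.0, -0.001]
ft_force: [1.4, -0.5, 0.5]
finger_gap: 85.4
grasp_force: 0.0
```

Emit:
{"api": "apply_moves", "payload": {"xyz": [[0,0,20],[0,0,25],[0,0,5],[0,0,0],[0,0,0]], "twist": [0,0,0,0,0], "fingers": [0,0,0,0,0]}}

```text
time: 10.65
eef_pos: [440.6, -75.4, 176.5]
tool_rot: [0.13, 0.991, 0.0, -0.0]
ft_force: [-0.5, 0.5, 1.0]
finger_gap: 85.2
grasp_force: 0.0
```

```bash
python3 plan.py 441 -79 107 165 4
```

```text
now [440.6 -75.4 176.5] yaw 165.0 tilt 0.01 q [-0.31 -0.   -0.47  1.1  -0.   -0.05]
[-0.3, -0.8, 17.4] 0.0002
[-0.3, -0.8, 17.4] 0.0002
[-0.3, -0.8, 17.4] 0.0002
[-0.3, -0.8, 17.4] 0.0002
```

Emit:
{"api": "apply_moves", "payload": {"xyz": [[-1,-4,15],[0,0,25],[0,0,20],[0,0,9],[0,0,0]], "twist": [0,0,0,0,0], "fingers": [0,0,0,0,0]}}

```text
time: 11.15
eef_pos: [440.0, -79.3, 106.9]
tool_rot: [0.13, 0.991, 0.0, -0.001]
ft_force: [-0.4, -0.6, 0.4]
finger_gap: 85.6
grasp_force: 0.0
```

Emit:
{"api": "apply_moves", "payload": {"xyz": [[0,0,0],[0,0,0],[0,0,0],[0,0,0],[0,0,0]], "twist": [0,0,0,0,0], "fingers": [0.4,0.6,0.8,0.8,0.8]}}

```text
time: 11.65
eef_pos: [441.7, -80.3, 108.9]
tool_rot: [0.131, 0.991, -0.0, 0.001]
ft_force: [-0.5, -1.1, 6.3]
finger_gap: 52.0
grasp_force: 52.2
```

Emit:
{"api": "apply_moves", "payload": {"xyz": [[0,0,0],[0,0,-5],[0,0,-10],[0,0,-10],[0,0,0]], "twist": [0,0,0,0,0], "fingers": [0.8,0.8,0.8,0.8,0.8]}}

```text
time: 12.15
eef_pos: [441.5, -80.1, 133.8]
tool_rot: [0.131, 0.991, -0.0, 0.001]
ft_force: [1.0, 0.2, -4.7]
finger_gap: 51.4
grasp_force: 53.4
```

Emit:
{"api": "apply_moves", "payload": {"xyz": [[0,0,-30],[0,0,-35],[0,0,-25],[0,0,0],[0,0,0]], "twist": [0,0,0,0,0], "fingers": [0.8,0.8,0.8,0.8,0.8]}}

```text
time: 12.65
eef_pos: [440.3, -79.7, 221.9]
tool_rot: [0.131, 0.991, -0.0, 0.0]
ft_force: [-1.3, 0.2, -6.0]
finger_gap: 52.2
grasp_force: 55.2
```

```bash
python3 plan.py 594.5 234 223 165 10
```

```text
now [440.3 -79.7 221.9] yaw 165.0 tilt 0.02 q [-0.32 -0.04 -0.4   1.2   0.   -0.06]
[-6.8, 34.3, -0.1] -0.0
[-6.8, 34.3, -0.1] -0.0
[-6.8, 34.3, -0.1] -0.0
[-6.8, 34.3, -0.1] -0.0
[-6.8, 34.3, -0.1] -0.0
[-6.8, 34.3, -0.1] -0.0
[-6.8, 34.3, -0.1] -0.0
[-6.8, 34.3, -0.1] -0.0
[-6.8, 34.3, -0.1] -0.0
[-6.8, 34.3, -0.1] -0.0
```

Emit:
{"api": "apply_moves", "payload": {"xyz": [[-4,20,0],[-7,34,0],[-7,37,0],[-8,38,0],[-8,38,0]], "twist": [0,0,0,0,0], "fingers": [0.8,0.8,0.8,0.8,0.8]}}

```text
time: 13.15
eef_pos: [514.9, 74.0, 219.2]
tool_rot: [0.131, 0.991, -0.0, -0.003]
ft_force: [1.2, -0.7, -5.3]
finger_gap: 51.7
grasp_force: 55.1
```

Emit:
{"api": "apply_moves", "payload": {"xyz": [[-8,38,0],[-7,38,0],[-7,37,0],[-7,34,0],[-5,29,0]], "twist": [0,0,0,0,0], "fingers": [0.8,0.8,0.8,0.8,0.8]}}

```text
time: 13.65
eef_pos: [593.7, 235.3, 218.4]
tool_rot: [0.13, 0.991, -0.001, -0.002]
ft_force: [0.1, -0.3, -4.9]
finger_gap: 51.7
grasp_force: 55.1
```

Emit:
{"api": "apply_moves", "payload": {"xyz": [[0,0,0],[0,0,0],[0,0,0]], "twist": [0,0,0], "fingers": [0.8,0.8,0.8]}}

```text
time: 13.95
eef_pos: [593.2, 233.0, 220.1]
tool_rot: [0.131, 0.991, -0.001, -0.002]
ft_force: [0.3, -0.7, -6.0]
finger_gap: 51.8
grasp_force: 55.6
```

```bash
python3 plan.py 594.5 234 123 165 4
```

```text
now [593.2 233.  220.1] yaw 165.0 tilt 0.26 q [ 0.27  0.31 -0.01  1.26 -0.    0.54]
[-0.2, 0.3, 24.3] -0.0001
[-0.2, 0.3, 24.3] -0.0001
[-0.2, 0.3, 24.3] -0.0001
[-0.2, 0.3, 24.3] -0.0001
```

Emit:
{"api": "apply_moves", "payload": {"xyz": [[0,1,15],[0,0,25],[0,0,25],[0,0,20],[0,0,12]], "twist": [0,0,0,0,0], "fingers": [0.8,0.8,0.8,0.8,0.8]}}

```text
time: 14.45
eef_pos: [592.8, 233.5, 122.0]
tool_rot: [0.131, 0.991, -0.001, -0.002]
ft_force: [-0.5, 0.6, -5.6]
finger_gap: 52.3
grasp_force: 55.8
```

Emit:
{"api": "apply_moves", "payload": {"xyz": [[0,0,3],[0,0,3],[0,0,2],[0,0,1],[0,0,0]], "twist": [0,0,0,0,0], "fingers": [0.8,0.8,0.8,0.8,0.8]}}

```text
time: 14.95
eef_pos: [595.7, 235.1, 117.1]
tool_rot: [0.131, 0.991, 0.0, 0.001]
ft_force: [0.1, -0.7, -4.5]
finger_gap: 51.7
grasp_force: 55.7
```

Emit:
{"api": "apply_moves", "payload": {"xyz": [[0,0,1],[0,0,0],[0,0,0]], "twist": [0,0,0], "fingers": [0.8,0.8,0.8]}}

```text
time: 15.25
eef_pos: [595.1, 235.0, 115.5]
tool_rot: [0.13, 0.991, 0.0, 0.0]
ft_force: [0.3, 0.0, -5.2]
finger_gap: 51.8
grasp_force: 55.7
```

Emit:
{"api": "apply_moves", "payload": {"xyz": [[0,0,1],[0,0,1],[0,0,1],[0,0,0],[0,0,0]], "twist": [0,0,0,0,0], "fingers": [0.8,0.8,0.8,0.8,0.8]}}

```text
time: 15.75
eef_pos: [595.6, 234.9, 114.0]
tool_rot: [0.131, 0.991, 0.0, 0.001]
ft_force: [-3.6, -2.7, 6.0]
finger_gap: 51.8
grasp_force: 56.5
```

Emit:
{"api": "apply_moves", "payload": {"xyz": [[0,0,0],[0,0,0],[0,0,0],[0,0,0],[0,0,-5]], "twist": [0,0,0,0,0], "fingers": [0.5,0.2,0,0,0]}}

```text
time: 16.25
eef_pos: [594.6, 234.8, 116.6]
tool_rot: [0.131, 0.991, -0.0, -0.001]
ft_force: [-0.2, -0.8, -0.8]
finger_gap: 85.1
grasp_force: 0.0
```

Emit:
{"api": "apply_moves", "payload": {"xyz": [[0,0,-20],[0,0,-35],[0,0,-35],[0,0,-20],[0,0,0]], "twist": [0,0,0,0,0], "fingers": [0,0,0,0,0]}}

```text
time: 16.75
eef_pos: [597.8, 235.7, 232.1]
tool_rot: [0.13, 0.991, 0.002, 0.004]
ft_force: [0.9, 0.3, -0.2]
finger_gap: 85.4
grasp_force: 0.0
```

```bash
python3 - <<'E'
from h import *
d=grab('wrist','w3.png');caps(d,148);print('short');caps(d,105)
E
python3 plan.py 641 82 220 165 5
```

```text
cap [618.6 328.7] diam 54.9
cap [592.9 234.8] diam 53.7
short
cap [637.   80.4] diam 56.9
now [596.5 235.4 229.6] yaw 165.0 tilt 0.26 q [0.28 0.3  0.01 1.27 0.   0.54]
[-16.5, -27.3, 1.9] 0.0
[-16.5, -27.3, 1.9] 0.0
[-16.5, -27.3, 1.9] 0.0
[-16.5, -27.3, 1.9] 0.0
[-16.5, -27.3, 1.9] 0.0
```

View pics/w3.png

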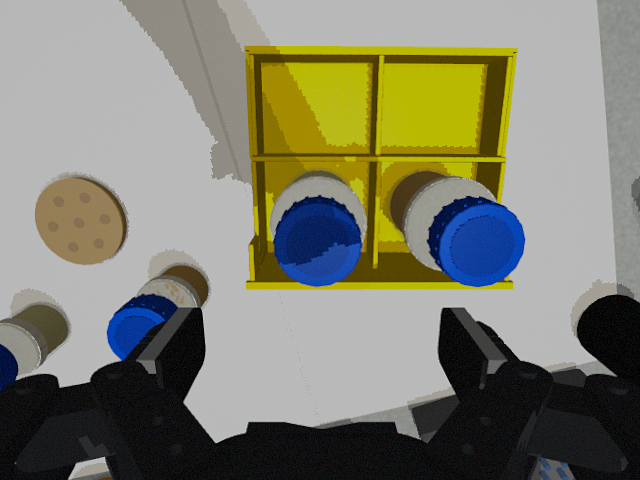

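Both tall bottles stand upright in the two back compartments, at (318,235) and (470,240). Next is the short one at (641,82).

Emit:
{"api": "apply_moves", "payload": {"xyz": [[-16,-27,0],[-16,-27,0],[-16,-27,0],[-17,-28,0],[-17,-28,0]], "twist": [0,0,0,0,0], "fingers": [0,0,0,0,0]}}

```text
time: 17.3
eef_pos: [637.8, 80.2, 225.0]
tool_rot: [0.13, 0.991, -0.0, -0.002]
ft_force: [0.4, -0.6, -0.4]
finger_gap: 85.4
grasp_force: 0.0
```

Emit:
{"api": "apply_moves", "payload": {"xyz": [[0,0,25],[0,0,35],[0,0,25],[0,0,0],[0,0,0]], "twist": [0,0,0,0,0], "fingers": [0,0,0,0,0]}}

```text
time: 17.8
eef_pos: [637.6, 81.3, 140.8]
tool_rot: [0.131, 0.991, -0.0, -0.002]
ft_force: [0.2, -0.1, 0.9]
finger_gap: 85.7
grasp_force: 0.0
```

```bash
python3 plan.py 641 82 69 165 4
```

```text
now [637.6  81.3 140.8] yaw 165.0 tilt 0.2 q [ 0.03  0.37 -0.1   1.11  0.    0.29]
[-0.8, 0.4, 18.0] -0.0
[-0.8, 0.4, 18.0] -0.0
[-0.8, 0.4, 18.0] -0.0
[-0.8, 0.4, 18.0] -0.0
```

Emit:
{"api": "apply_moves", "payload": {"xyz": [[-2,1,15],[0,0,25],[0,0,20],[0,0,12],[0,0,0]], "twist": [0,0,0,0,0], "fingers": [0,0,0,0,0]}}

```text
time: 18.3
eef_pos: [639.9, 81.9, 68.7]
tool_rot: [0.13, 0.991, -0.0, -0.001]
ft_force: [0.1, 0.4, 0.3]
finger_gap: 85.4
grasp_force: 0.0
```

Emit:
{"api": "apply_moves", "payload": {"xyz": [[0,0,0],[0,0,0],[0,0,0],[0,0,0],[0,0,0]], "twist": [0,0,0,0,0], "fingers": [0.4,0.6,0.8,0.8,0.8], "grip_force": 40}}

```text
time: 18.8
eef_pos: [642.4, 81.8, 72.1]
tool_rot: [0.131, 0.991, 0.0, 0.002]
ft_force: [-0.1, -0.5, 6.0]
finger_gap: 52.0
grasp_force: 42.3
```

Emit:
{"api": "apply_moves", "payload": {"xyz": [[0,0,0],[0,0,-5],[0,0,-10],[0,0,-10],[0,0,0]], "twist": [0,0,0,0,0], "fingers": [0.8,0.8,0.8,0.8,0.8]}}

```text
time: 19.3
eef_pos: [642.4, 81.9, 97.3]
tool_rot: [0.13, 0.991, 0.0, 0.002]
ft_force: [0.2, 0.0, -0.9]
finger_gap: 52.1
grasp_force: 42.2
```

Emit:
{"api": "apply_moves", "payload": {"xyz": [[0,0,-30],[0,0,-40],[0,0,-35],[0,0,0],[0,0,0]], "twist": [0,0,0,0,0], "fingers": [0.8,0.8,0.8,0.8,0.8]}}

```text
time: 19.8
eef_pos: [641.7, 81.8, 201.3]
tool_rot: [0.131, 0.991, 0.0, 0.001]
ft_force: [0.3, -0.9, -2.8]
finger_gap: 51.8
grasp_force: 42.8
```

```bash
python3 plan.py 500 120 200 165 5
```

```text
now [641.7  81.8 201.3] yaw 165.0 tilt 0.13 q [ 0.03  0.33 -0.02  1.22  0.    0.29]
[29.3, 0.0, 0.3] 0.0
[29.3, 0.0, 0.3] 0.0
[29.3, 0.0, 0.3] 0.0
[29.3, 0.0, 0.3] 0.0
[29.3, 0.0, 0.3] 0.0
```

Emit:
{"api": "apply_moves", "payload": {"xyz": [[20,0,0],[33,0,0],[33,0,0],[33,0,0],[27,0,0]], "twist": [0,0,0,0,0], "fingers": [0.8,0.8,0.8,0.8,0.8]}}

```text
time: 20.3
eef_pos: [496.1, 119.7, 197.5]
tool_rot: [0.13, 0.991, -0.001, -0.003]
ft_force: [-0.5, 0.2, -1.7]
finger_gap: 52.1
grasp_force: 42.8
```

Emit:
{"api": "apply_moves", "payload": {"xyz": [[3,30,0],[4,38,0],[4,38,0],[4,38,0],[4,38,0]], "twist": [0,0,0,0,0], "fingers": [0.8,0.8,0.8,0.8,0.8]}}

```text
time: 20.8
eef_pos: [527.1, 301.1, 197.5]
tool_rot: [0.131, 0.991, -0.001, -0.002]
ft_force: [0.4, -0.3, -3.0]
finger_gap: 52.3
grasp_force: 42.9
```

Emit:
{"api": "apply_moves", "payload": {"xyz": [[4,32,0],[2,20,0],[0,0,0],[0,0,0],[0,0,0]], "twist": [0,0,0,0,0], "fingers": [0.8,0.8,0.8,0.8,0.8]}}

```text
time: 21.3
eef_pos: [535.4, 350.8, 198.9]
tool_rot: [0.131, 0.991, -0.001, -0.001]
ft_force: [-0.1, 0.1, -1.9]
finger_gap: 52.2
grasp_force: 42.9
```

```bash
python3 plan.py 535.5 353 86 165 4;  python3 - <<'E'
from h import *
grab('scene','s4.png'); cv2.imwrite('pics/s4.png',cv2.resize(cv2.imread('pics/s4.png')[160:460,260:560],(500,500)))
E
```

```text
now [535.4 350.8 198.9] yaw 165.0 tilt 0.19 q [ 0.48  0.32 -0.03  1.22 -0.    0.74]
[0.1, 0.6, 28.2] -0.0002
[0.1, 0.6, 28.2] -0.0002
[0.1, 0.6, 28.2] -0.0002
[0.1, 0.6, 28.2] -0.0002
```

View pics/s4.png

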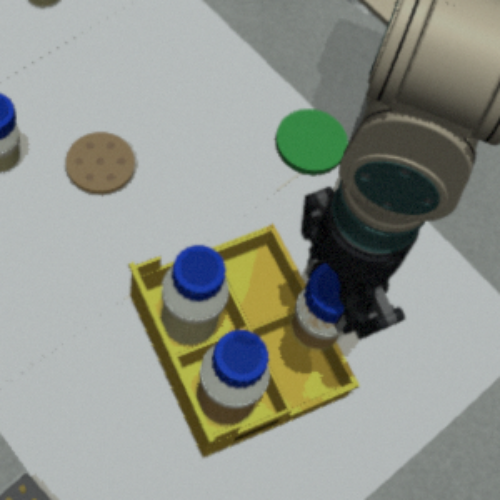

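The short bottle at (320,310) hangs over the front-left compartment, with both tall bottles behind it. I'll lower it.

Emit:
{"api": "apply_moves", "payload": {"xyz": [[0,2,15],[0,0,28],[0,0,28],[0,0,25],[0,0,14]], "twist": [0,0,0,0,0], "fingers": [0.8,0.8,0.8,0.8,0.8]}}

```text
time: 21.85
eef_pos: [534.9, 352.3, 86.8]
tool_rot: [0.131, 0.991, -0.001, -0.002]
ft_force: [-1.1, -0.9, -2.1]
finger_gap: 52.3
grasp_force: 42.9
```

Emit:
{"api": "apply_moves", "payload": {"xyz": [[0,0,4],[0,0,3],[0,0,2],[0,0,0],[0,0,0]], "twist": [0,0,0,0,0], "fingers": [0.8,0.8,0.8,0.8,0.8]}}

```text
time: 22.35
eef_pos: [537.7, 354.5, 82.5]
tool_rot: [0.131, 0.991, 0.001, 0.001]
ft_force: [-0.2, -0.3, -1.7]
finger_gap: 51.9
grasp_force: 42.9
```

Emit:
{"api": "apply_moves", "payload": {"xyz": [[0,0,2],[0,0,2],[0,0,1],[0,0,0],[0,0,0]], "twist": [0,0,0,0,0], "fingers": [0.8,0.8,0.8,0.8,0.8]}}

```text
time: 22.85
eef_pos: [537.2, 354.1, 77.1]
tool_rot: [0.131, 0.991, 0.0, 0.0]
ft_force: [-0.7, -1.8, 5.1]
finger_gap: 52.0
grasp_force: 43.4
```

Emit:
{"api": "apply_moves", "payload": {"xyz": [[0,0,1],[0,0,0],[0,0,0]], "twist": [0,0,0], "fingers": [0.8,0.8,0.8]}}

```text
time: 23.15
eef_pos: [537.4, 354.1, 77.1]
tool_rot: [0.131, 0.991, 0.0, 0.001]
ft_force: [-2.7, -2.8, 9.8]
finger_gap: 51.5
grasp_force: 44.1
```

Emit:
{"api": "apply_moves", "payload": {"xyz": [[0,0,0],[0,0,0],[0,0,0],[0,0,0],[0,0,-5]], "twist": [0,0,0,0,0], "fingers": [0.5,0.2,0,0,0]}}

```text
time: 23.65
eef_pos: [536.0, 353.6, 79.2]
tool_rot: [0.131, 0.991, -0.001, -0.001]
ft_force: [0.2, -0.5, -0.3]
finger_gap: 85.4
grasp_force: 0.0
```

Emit:
{"api": "apply_moves", "payload": {"xyz": [[0,0,-25],[0,0,-40],[0,0,-40],[0,0,-30],[0,0,0]], "twist": [0,0,0,0,0], "fingers": [0,0,0,0,0]}}

```text
time: 24.15
eef_pos: [540.3, 355.8, 221.8]
tool_rot: [0.13, 0.991, 0.003, 0.005]
ft_force: [0.7, 0.3, 1.1]
finger_gap: 85.6
grasp_force: 0.0
```

```bash
python3 - <<'E'
from h import *
d=grab('wrist');print('tall');caps(d,148);print('short');caps(d,110)
E
python3 plan.py 643 -75 220 165 10
```

```text
tall
cap [617.9 330.2] diam 55.8
short
cap [536.3 353.5] diam 53.4
now [538.8 355.1 218.8] yaw 165.0 tilt 0.38 q [ 0.48  0.31 -0.    1.25  0.    0.74]
[-21.2, -38.8, -0.1] 0.0
[-21.2, -38.8, -0.1] 0.0
[-21.2, -38.8, -0.1] 0.0
[-21.2, -38.8, -0.1] 0.0
[-21.2, -38.8, -0.1] 0.0
[-21.2, -38.8, -0.1] 0.0
[-21.2, -38.8, -0.1] 0.0
[-21.2, -38.8, -0.1] 0.0
[-21.2, -38.8, -0.1] 0.0
[-21.2, -38.8, -0.1] 0.0
```

Emit:
{"api": "apply_moves", "payload": {"xyz": [[-21,-39,0],[-21,-39,0],[-21,-39,0],[-21,-39,0],[-22,-39,0]], "twist": [0,0,0,0,0], "fingers": [0,0,0,0,0]}}

```text
time: 24.7
eef_pos: [587.7, 136.5, 213.3]
tool_rot: [0.13, 0.991, -0.0, -0.002]
ft_force: [0.4, 0.1, -0.6]
finger_gap: 85.3
grasp_force: 0.0
```

Emit:
{"api": "apply_moves", "payload": {"xyz": [[-22,-39,0],[-22,-39,0],[-21,-39,0],[-21,-38,0],[-21,-38,0]], "twist": [0,0,0,0,0], "fingers": [0,0,0,0,0]}}

```text
time: 25.2
eef_pos: [641.3, -77.4, 213.2]
tool_rot: [0.131, 0.991, 0.0, -0.002]
ft_force: [1.1, -0.4, -0.6]
finger_gap: 85.4
grasp_force: 0.0
```

Emit:
{"api": "apply_moves", "payload": {"xyz": [[0,0,25],[0,0,35],[0,0,15],[0,0,0],[0,0,0]], "twist": [0,0,0,0,0], "fingers": [0,0,0,0,0]}}

```text
time: 25.7
eef_pos: [642.0, -75.5, 140.0]
tool_rot: [0.13, 0.991, 0.0, -0.001]
ft_force: [0.2, 0.5, 0.3]
finger_gap: 85.5
grasp_force: 0.0
```

```bash
python3 plan.py 643 -75 69 165 4
```

```text
now [642.  -75.5 140. ] yaw 165.0 tilt 0.06 q [-0.22  0.37 -0.09  1.11 -0.    0.04]
[-0.2, 0.2, 17.8] 0.0001
[-0.2, 0.2, 17.8] 0.0001
[-0.2, 0.2, 17.8] 0.0001
[-0.2, 0.2, 17.8] 0.0001
```

Emit:
{"api": "apply_moves", "payload": {"xyz": [[0,0,15],[0,0,25],[0,0,20],[0,0,11],[0,0,0]], "twist": [0,0,0,0,0], "fingers": [0,0,0,0,0]}}

```text
time: 26.2
eef_pos: [641.2, -75.4, 67.8]
tool_rot: [0.13, 0.991, 0.0, -0.001]
ft_force: [-0.5, 0.1, 0.3]
finger_gap: 85.4
grasp_force: 0.0
```

Emit:
{"api": "apply_moves", "payload": {"xyz": [[0,0,0],[0,0,0],[0,0,0],[0,0,0],[0,0,0]], "twist": [0,0,0,0,0], "fingers": [0.4,0.6,0.8,0.8,0.8]}}

```text
time: 26.7
eef_pos: [643.8, -76.2, 71.1]
tool_rot: [0.131, 0.991, -0.0, 0.002]
ft_force: [0.1, 0.7, 5.3]
finger_gap: 51.9
grasp_force: 42.4
```

Emit:
{"api": "apply_moves", "payload": {"xyz": [[0,0,0],[0,0,-5],[0,0,-10],[0,0,-10],[0,0,0]], "twist": [0,0,0,0,0], "fingers": [0.8,0.8,0.8,0.8,0.8]}}

```text
time: 27.2
eef_pos: [643.4, -76.1, 96.2]
tool_rot: [0.131, 0.991, -0.0, 0.001]
ft_force: [-0.0, -1.1, -2.6]
finger_gap: 52.1
grasp_force: 42.3
```

Emit:
{"api": "apply_moves", "payload": {"xyz": [[0,0,-30],[0,0,-40],[0,0,-35],[0,0,0],[0,0,0]], "twist": [0,0,0,0,0], "fingers": [0.8,0.8,0.8,0.8,0.8]}}

```text
time: 27.7
eef_pos: [642.8, -76.0, 200.2]
tool_rot: [0.131, 0.991, -0.0, 0.001]
ft_force: [0.4, 0.5, -3.3]
finger_gap: 52.0
grasp_force: 43.0
```

```bash
python3 plan.py 490 100 200 165 7
```

```text
now [642.8 -76.  200.2] yaw 165.0 tilt 0.12 q [-0.22  0.33 -0.02  1.22  0.    0.04]
[27.6, 18.6, 0.0] 0.0
[27.6, 18.6, 0.0] 0.0
[27.6, 18.6, 0.0] 0.0
[27.6, 18.6, 0.0] 0.0
[27.6, 18.6, 0.0] 0.0
[27.6, 18.6, 0.0] 0.0
[27.6, 18.6, 0.0] 0.0
```

Emit:
{"api": "apply_moves", "payload": {"xyz": [[18,12,0],[30,20,0],[32,22,0],[32,22,0],[32,22,0]], "twist": [0,0,0,0,0], "fingers": [0.8,0.8,0.8,0.8,0.8]}}

```text
time: 28.2
eef_pos: [525.4, 57.0, 196.4]
tool_rot: [0.131, 0.991, -0.0, -0.003]
ft_force: [1.2, 0.6, -1.8]
finger_gap: 51.8
grasp_force: 42.9
```

Emit:
{"api": "apply_moves", "payload": {"xyz": [[30,20,0],[19,20,0],[4,30,0],[4,34,0],[4,34,0]], "twist": [0,0,0,0,0], "fingers": [0.8,0.8,0.8,0.8,0.8]}}

```text
time: 28.7
eef_pos: [503.3, 205.8, 196.8]
tool_rot: [0.131, 0.991, -0.001, -0.002]
ft_force: [0.5, 0.0, -1.8]
finger_gap: 52.1
grasp_force: 42.9
```

Emit:
{"api": "apply_moves", "payload": {"xyz": [[4,30,0],[4,20,0],[0,0,0],[0,0,0],[0,0,0]], "twist": [0,0,0,0,0], "fingers": [0.8,0.8,0.8,0.8,0.8]}}

```text
time: 29.2
eef_pos: [509.5, 254.4, 197.9]
tool_rot: [0.131, 0.991, -0.001, -0.001]
ft_force: [-0.3, 0.8, -2.5]
finger_gap: 51.9
grasp_force: 43.0
```

```bash
python3 plan.py 509.5 256.5 86 165 4
```

```text
now [509.5 254.4 197.9] yaw 165.0 tilt 0.18 q [ 0.35  0.2  -0.2   1.18 -0.    0.61]
[0.1, 0.5, 28.0] -0.0002
[0.1, 0.5, 28.0] -0.0002
[0.1, 0.5, 28.0] -0.0002
[0.1, 0.5, 28.0] -0.0002
```

Emit:
{"api": "apply_moves", "payload": {"xyz": [[0,1,15],[0,0,28],[0,0,28],[0,0,25],[0,0,14]], "twist": [0,0,0,0,0], "fingers": [0.8,0.8,0.8,0.8,0.8]}}

```text
time: 29.7
eef_pos: [508.9, 254.6, 86.8]
tool_rot: [0.131, 0.991, -0.001, -0.002]
ft_force: [-0.9, 0.0, -1.9]
finger_gap: 52.1
grasp_force: 43.1
```

Emit:
{"api": "apply_moves", "payload": {"xyz": [[0,0,4],[0,0,3],[0,0,2],[0,0,1],[0,0,0]], "twist": [0,0,0,0,0], "fingers": [0.8,0.8,0.8,0.8,0.8]}}

```text
time: 30.2
eef_pos: [511.4, 256.7, 80.1]
tool_rot: [0.13, 0.991, 0.0, 0.001]
ft_force: [-0.3, 0.2, -3.4]
finger_gap: 52.1
grasp_force: 43.1
```

Emit:
{"api": "apply_moves", "payload": {"xyz": [[0,0,2],[0,0,1],[0,0,0],[0,0,0]], "twist": [0,0,0,0], "fingers": [0.8,0.8,0.8,0.8]}}

```text
time: 30.6
eef_pos: [510.7, 256.5, 76.3]
tool_rot: [0.13, 0.991, -0.0, -0.0]
ft_force: [0.6, -0.7, -2.5]
finger_gap: 52.1
grasp_force: 43.1
```

Emit:
{"api": "apply_moves", "payload": {"xyz": [[0,0,1],[0,0,1],[0,0,0],[0,0,0]], "twist": [0,0,0,0], "fingers": [0.8,0.8,0.8,0.8]}}

```text
time: 31.0
eef_pos: [511.0, 256.5, 76.2]
tool_rot: [0.13, 0.991, 0.0, 0.0]
ft_force: [-3.6, -0.2, 8.2]
finger_gap: 52.0
grasp_force: 44.2
```

On the floor. I'll release, rise and move back for the final check.

Emit:
{"api": "apply_moves", "payload": {"xyz": [[0,0,0],[0,0,0],[0,0,0],[0,0,0],[0,0,-5]], "twist": [0,0,0,0,0], "fingers": [0.5,0.2,0,0,0]}}

```text
time: 31.5
eef_pos: [510.2, 256.2, 78.7]
tool_rot: [0.131, 0.991, -0.0, -0.001]
ft_force: [0.3, 0.9, -0.1]
finger_gap: 85.2
grasp_force: 0.0
```

Emit:
{"api": "apply_moves", "payload": {"xyz": [[0,0,-25],[0,0,-40],[0,0,-40],[0,0,-30],[0,0,-10]], "twist": [0,0,0,0,0], "fingers": [0,0,0,0,0]}}

```text
time: 32.0
eef_pos: [513.1, 257.4, 228.9]
tool_rot: [0.13, 0.991, 0.002, 0.003]
ft_force: [0.6, 0.5, 0.7]
finger_gap: 85.4
grasp_force: 0.0
```

Emit:
{"api": "apply_moves", "payload": {"xyz": [[20,-30,0],[20,-45,0],[10,-45,0],[0,0,0],[0,0,0]], "twist": [0,0,0,0,0], "fingers": [0,0,0,0,0]}}

```text
time: 32.5
eef_pos: [430.6, 152.8, 223.6]
tool_rot: [0.131, 0.991, 0.0, -0.0]
ft_force: [-0.3, 0.1, 0.2]
finger_gap: 85.5
grasp_force: 0.0
```

```bash
python3 - <<'E'
from h import *
d=grab('scene','s5.png');print('tall');caps(d,148);print('short');caps(d,110)
d=grab('top');print('tall');caps(d,148);print('short');caps(d,110)
o=ctrl.get_obs();print(o['time'],o['joint_velocities'])
E
```

```text
tall
cap [621.1 332.3] diam 52.2
cap [595. 238.] diam 53.1
short
cap [538.1 355.6] diam 52.4
cap [513.1 259.2] diam 53.6
tall
cap [594.4 233.9] diam 53.1
cap [619.5 328.3] diam 52.4
short
cap [511.2 255.5] diam 52.1
cap [537.1 351.7] diam 52.5
32.6 [ 0.01156093  0.01200311  0.01686308  0.0045374  -0.00330325 -0.00028765]
```

View pics/s5.png

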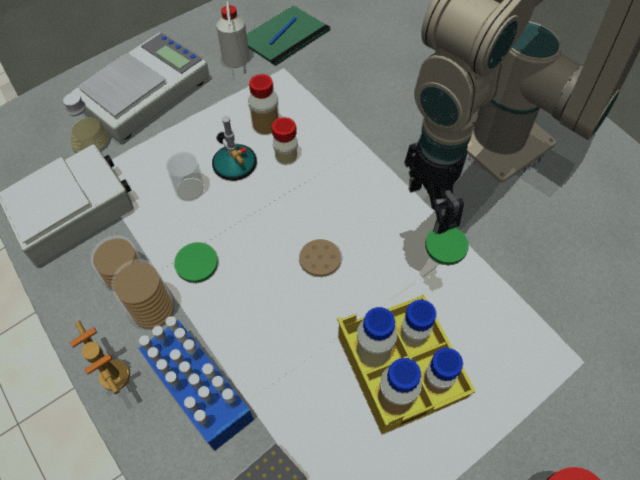

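All four bottles stand upright in the carrier: tall at (378,335) and (403,382), short at (420,320) and (445,370). All are within about 3 mm of centre. The red-capped bottles, dish and beaker haven't moved.

```bash
python3 -c "
from cell import ctrl
print(ctrl.finish_job())"
```

```text
the job is handed in; nothing more can be done
None
```

All four blue-capped bottles are standing in the carrier, tall ones in the back row and short ones in front, each within a few mm of its compartment centre, and the job is handed in (about 33 s used, no verdict shown).

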